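# Wedge up the plate of a levelling stage

## Task

Press the pad of the spring keeper down until its detent holds it and let go, so that the plate of the levelling stage is free. Then take the levelling wedge by its grip, set it on the stage's apron and push it nose first under the front lip of the plate until the lip just lifts off its rests, by about 5 mm (at least 2, never more than 8), with only the wedge carrying the lip. Finish holding the wedge there, still in the gripper; keep the crucible standing on the plate and leave the other things alone.

Things in the scene. Friction and masses are not known exactly. Their poses are not given: they have to be found in the camera images.
- stage: Levelling stage fixed to the bench: grey base 14 mm high, flat apron in front (100 wide, 125 long), hinged plate behind. Origin on the bench, on the middle line, 5 mm in front of the plate lip's lowest line; x points from the apron into the stage (the way the wedge goes in), y away from the keeper. Keeper fork and detent housing, up to 72 mm high, stand at x = 20 to 80, y = -76 to -128 mm.
- plate: Hinged aluminium plate, 120 mm wide, 10 thick, 0.8 kg, rows of small dark holes. Origin on its rear hinge axis, 110 mm behind the lip; x points away from the lip. At rest it lies level on two round rests (14 mm across, 45 mm to either side of the middle, just behind the lip), its underside 26 mm above the bench, 12 above the base. Lifting the lip takes about 5 N.
- plate_lip (a point): Lowest point of the plate's rounded front lip (radius 5 mm), on the middle line. 26 mm above the bench when the plate lies on its rests; its rise over that is the lift.
- keeper (a joint): Spring keeper, a lever with a hook over the plate's edge and a black press pad outside. Angle, rad: 0 = hook down; grows as the pad goes down; the detent snaps at about 0.25 and then holds it at about 0.38; stop at 0.47. Pressing takes about 6 N. Its pivot is 84 mm from the pad's centre towards the plate, 60 mm above the bench: the pad sinks 31 mm to be held, 38 to the stop.
- keeper_pad (a point): Centre of the top face of the keeper's press pad (24 mm along the stage's x by 28 mm), 66 mm above the bench with the keeper at 0. Tall instruments stand close behind the stage (from about x = 0.72 m): come to it from the robot's side.
- wedge_grip (a point): Centre of the ribbed grip of the loose smooth plastic wedge: 28 mm long (x), 22 wide (y: grasp across it), from 22 to 62 mm above the wedge's underside; this point is 44 above it. x points to the nose, 100 mm ahead; tail 20 behind; 36 wide. Top rises 1 in 4 from 4 mm at the nose to 24 mm: it meets the resting lip once the nose is 32 mm past the lip, then lifts 1 mm per 4 mm.
- wedge: The same wedge, 0.18 kg, lying flat on a 4 mm thick glass plate at the start; origin on its underside below the grip's centre, x to the nose. Its heavy end is the grip; it slides easily on the apron if kept flat on it.
- crucible: White crucible, 43 mm across, 32 mm high, standing loose on the plate. Origin at the centre of its underside.
- weighing_bottle: Bystander: small glass weighing bottle with a lid, 37 mm across, 48 mm high, standing on the glass plate. Origin at the centre of its underside.
- salve_jar: Bystander: low round jar, 87 mm across, 57 mm high, on the bench. Origin at the centre of its underside.
- tape_reel: Bystander: tape reel lying flat, 52 mm across, 15 mm high, on the bench. Origin at the centre of its underside.
Not all that is in view belongs to the job. What is shaped like the crucible but green or red is not meant.

How it is judged (in metres and radians):
On the way, in this order (a step that is already met when the one before it is completed fails the run):
1. the keeper is pressed down, its detent holds it and it has been let go (value of joint keeper above 0.3 rad and distance between the grasp point and keeper_pad above 0.06 m), for 0.2 s.
2. the wedge, in the fingers, lifts the lip off its rests (height (world z) of plate_lip above 0.028 m and contact force between wedge and plate above 1 N and contact force between the fingers and wedge above 0.5 N), for 0.1 s.
At the end, for the whole second after the job is handed in: The keeper is held down by its detent (over 0.3 rad), the plate's lip stands 2 to 8 mm above its resting height, carried by the wedge (which bears on the base and is still held in the fingers) and not by the robot; all at rest; the crucible still upright on the plate within 20 mm of its place (all of step 2 and height (world z) of plate_lip below 0.034 m and value of joint keeper above 0.3 rad and contact force between wedge and stage above 1 N and contact force between each of the arm, the fingers and plate below 0.3 N and linear speed of wedge below 0.01 m/s and angular speed of plate below 0.05 rad/s and angle between wedge's own z axis and vertical below 0.1 rad and angle between crucible's own z axis and vertical below 0.2 rad and distance of crucible from where it was at the start of the episode below 0.02 m); the arm keeps its last pose, push and grip.
It fails at once if the lip is lifted more than 10 mm (height (world z) of plate_lip above 0.036 m).
It fails at once if the crucible is tipped (angle between crucible's own z axis and vertical above 0.5 rad).
It fails at once if a bystander is pushed away (distance of any of weighing_bottle, salve_jar, tape_reel from where it was at the start of the episode above 0.02 m).
It also fails if it takes over 58 s, if anything falls off the work surface, if the arm or the gripper's body presses on something with over 40 N, if the wrist force passes 120 N, or if a joint passes its speed limit or range.

## Robot

A 6-joint arm with a two-finger parallel gripper is mounted at the origin on a cart in front of the work surface, level with it; the furniture and walls round the work are solid. World frame = base frame: x ahead of the robot, y to its left, z up, the work surface at z = 0. Lengths are in mm, angles in degrees, forces in N, time in s.
With the tool pointing down it reaches from about 300 to 850 mm from the base axis. Payload 4.2 kg.
Tool frame: the origin (TCP) lies on the centre line of the jaws, within the pads' length; the fingertips stand 14 mm ahead of it and the grasp point (between the pads) lies 5 mm behind it; z points along the fingers, y is the direction in which the jaws open and shut (so a half turn about z gives the same grasp; the last joint's range is limited). The gripper opens to 91 mm and grips with 3 to 60 N. Pads are 32 mm wide; open, the fingers measure 118 mm over their backs; the gripper's body (76 mm by 178 mm) begins 60 mm behind the grasp point.
Start: joints at [75.974, 18.312, 89.639, -0, 72.044, -1.146], TCP at [128.175, 560.547, 227.976] pointing down, gripper open.
Joint ranges: [-177.97, 177.97], [-48.28, 115.42], [12.27, 149.76], [-77.06, 257.06], [2.81, 150.46], [-146.56, 146.56]. Speed limits (degrees/s): [147.25, 147.25, 180, 180, 180, 180].

## Interface

Orientations are given as [roll, pitch, yaw] about the fixed x, y, z axes, in that order (R = Rz(yaw) Ry(pitch) Rx(roll)).
In Python, from workcell import env gives the robot as it stands.
- The arm moves only by the tool play_rows, never from a script. Its argument "increments" is a list of rows, each a list of 5 numbers: the shift along the world's x, y, z in mm, then the turn about the world's z in degrees, then the closure, from 0 (fully open) to 1 (shut). In form: [[x, y, z, yaw, fingers], ...]. A call has 1 to 20 rows; each row shifts and turns the commanded pose from where the row before left it; what a row does not reach is not made up. A row lasts 1/8 s, in which the tool goes at most 62.5 mm and 10.7 degrees, less where a joint would pass 70% of its speed; a pose out of reach is approached as far as the arm can. A call is refused whole if a number of a shift passes 62.5 or a number of a turn 10.7, either way. A call with a gripper value outside its range is refused whole. The fingers move at their own pace and stop on an object; "newtons" is the grip in N (left out, the last holds). Time passes only in rows, so rows that do not move let the fingers close. It gives the time, the measured TCP pose, the force and the opening at its end, in the units of the state.
- env.state(): the state, without advancing time (a new reading comes with each control period).
- env.grab_frame(name): name is "scene" or "top"; returns the picture (384x512x3 uint8, red, green, blue); there is no depth.
- env.calibration(name): a dict with "fx", "fy", "cx", "cy" (pixels), "dist_coeffs" ([k1, k2, p1, p2, k3] as OpenCV has them; the pictures are not rectified), "R" (3x3) and "t" (3): a world point X has camera coordinates R X + t. Camera axes: x right, y down, z forward; pixel columns grow to the right and rows downward; lengths in mm; the calibration is good to about 2 mm. A picture is of the moment at which its call begins. calibration takes no time and is no camera call.
- env.job_done(): hands the job in, once; it reports no verdict.
The state is a dict: "time_s": time; "qpos": joint angles; "qvel": joint speeds; "effort": joint torques, N m; "ee_pos": TCP position; "ee_rot": TCP orientation; "force": force on the tool from outside, world axes, zero at the start; "torque": the same for the moment, N m; "gripper_width": finger opening in mm.
Only numpy, scipy, OpenCV 4.12 (cv2) and the standard library are available. Lean on these libraries where they do the work, as an engineer would, in place of code of your own. Each camera call takes 0.05 s, during which the arm holds its last target.

## Working session

There is one attempt and no reset: what is moved stays moved. The work goes in short steps, Python scripts to look and compute and a tool call to move; the robot and the scene stay as the last step left them, time stands still between calls to the robot, and variables do not carry over. Pictures are saved under pics/ and viewed, and the job is handed in when it is done.

Besides the shell and the picture viewer there is one more tool, called after "Emit:" as name([rows], argument=value, ...), one row to a line, values as JSON. play_rows: Moves the arm, as the interface text tells. Its arguments: {"type":"object","properties":{"increments":{"type":"array"},"newtons":{"type":"number"}},"required":["increments"]}

```bash
mkdir -p pics
python3 - <<'E'
from workcell import env
import cv2
for n in("scene","top"):
    f=env.grab_frame(n); cv2.imwrite(f"pics/{n}0.png",cv2.resize(f[:,:,::-1],(800,600),interpolation=cv2.INTER_CUBIC)); cv2.imwrite(f"pics/{n}0raw.png",f[:,:,::-1])
    print(env.calibration(n))
print(env.state())
E
```

```text
{'fx': 412.46359113107883, 'fy': 412.46359113107883, 'cx': 248.83968144915576, 'cy': 180.54817938445896, 'dist_coeffs': array([0.03070919, 0.        , 0.        , 0.        , 0.        ]), 'R': array([[ 0.77785775, -0.62821254, -0.01692122],
       [-0.35290921, -0.41437891, -0.83889523],
       [ 0.51999271,  0.65851281, -0.54402984]]), 't': array([-380.59698641,  288.22497513,  892.62166179])}
{'fx': 386.09033584497257, 'fy': 386.09033584497257, 'cx': 253.17922305687716, 'cy': 181.269641148205, 'dist_coeffs': array([-0.08617618,  0.        ,  0.        ,  0.        ,  0.        ]), 'R': array([[-0.02427667, -0.99952466, -0.01900266],
       [-0.99604428,  0.02580866, -0.08502765],
       [ 0.08547767,  0.01686331, -0.99619737]]), 't': array([  84.90444042,  519.46410346, 1250.02690167])}
{'time_s': 0.1, 'qpos': array([ 7.59747274e+01,  1.83479471e+01,  8.96976687e+01, -1.57874986e-03,
        7.20433411e+01, -1.14565775e+00]), 'qvel': array([ 0.03534965, -0.05120319, -0.2508829 , -0.08244001,  0.07715034,
        0.00502283]), 'effort': array([ 1.27937725e-03, -4.13334489e+01, -2.32512671e+01,  7.27907941e-02,
        4.22061933e-02, -7.30366764e-05]), 'ee_pos': array([128.0744579 , 560.132318  , 227.21648038]), 'ee_rot': array([-1.79911031e+02, -2.77827596e-04,  1.67120873e+02]), 'force': array([-0.452218  , -0.08125242,  0.39643978]), 'torque': array([-0.02616658,  0.03474091,  0.00753079]), 'gripper_width': 91.0795664059688}
```

View pics/scene0.png

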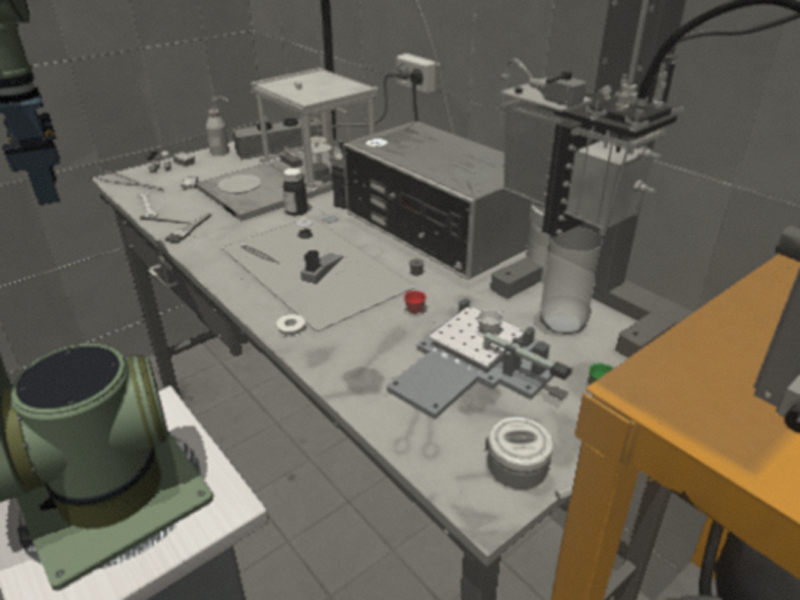

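View pics/top0.png

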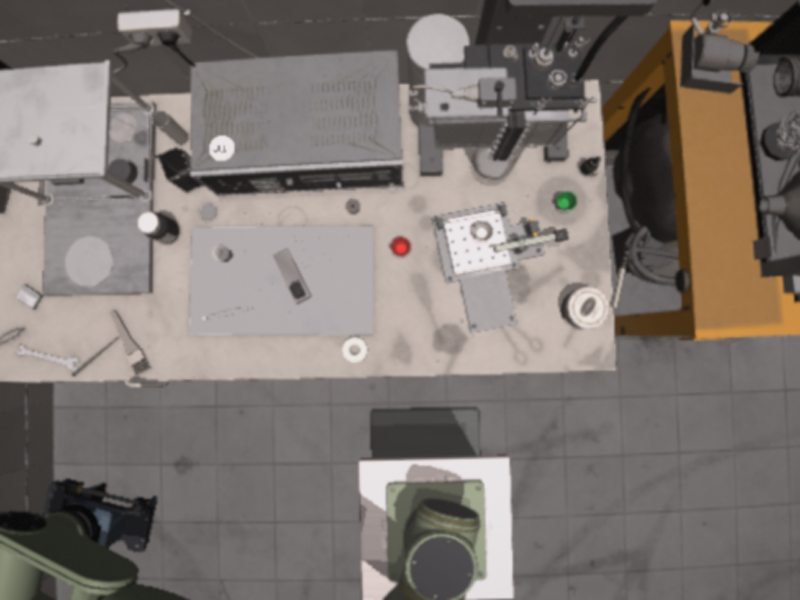

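The wedge is at about (292,275) in the 800 px top view, with the grip at the near end. The stage is at (480,250), the pad at about (562,235), the crucible at (481,231), and the red and green look-alikes at (400,246) and (565,201). Next I'll take close crops.

```bash
cat > h.py <<'E'
import numpy as np, cv2, json
from workcell import env
def cal(n):
    c=env.calibration(n); K=np.array([[c['fx'],0,c['cx']],[0,c['fy'],c['cy']],[0,0,1]]); return K,np.array(c['dist_coeffs']),np.array(c['R']),np.array(c['t'])
def proj(n,X):
    K,d,R,t=cal(n); return cv2.projectPoints(np.atleast_2d(np.array(X,float)),cv2.Rodrigues(R)[0],t,K,d)[0][:,0]
def back(n,uv,z):
    K,d,R,t=cal(n); p=cv2.undistortPoints(np.array(uv,float).reshape(-1,1,2),K,d)[:,0]
    C=-R.T@t; D=np.c_[p,np.ones(len(p))]@R; return C+D*((z-C[2])/D[:,2])[:,None]
def tri(uvs,uvt):
    A=[];b=[]
    for n,uv in(("scene",uvs),("top",uvt)):
        K,d,R,t=cal(n); p=cv2.undistortPoints(np.array(uv,float).reshape(-1,1,2),K,d)[0,0]
        for i in(0,1): A.append(R[i]-p[i]*R[2]); b.append(p[i]*t[2]-t[i])
    return np.linalg.lstsq(np.array(A),np.array(b),rcond=None)[0]
def crop(src,x0,y0,w,h,s,out):
    im=cv2.imread(src) if isinstance(src,str) else src[:,:,::-1]
    c=cv2.resize(im[y0:y0+h,x0:x0+w],(w*s,h*s),interpolation=cv2.INTER_CUBIC)
    for k in range(0,w,10): cv2.line(c,(k*s,0),(k*s,6),(0,255,255),1); cv2.putText(c,str(x0+k),(k*s,16),0,.35,(0,255,255),1)
    for k in range(0,h,10): cv2.line(c,(0,k*s),(6,k*s),(0,255,255),1); cv2.putText(c,str(y0+k),(8,k*s+4),0,.35,(0,255,255),1)
    cv2.imwrite(out,c)
E
python3 - <<'E'
from h import *
crop("pics/top0raw.png",270,120,100,100,6,"pics/t_stage.png")
crop("pics/top0raw.png",115,140,130,95,6,"pics/t_wedge.png")
crop("pics/scene0raw.png",245,190,130,100,6,"pics/s_stage.png")
crop("pics/scene0raw.png",160,140,90,75,8,"pics/s_wedge.png")
E
```

```text
(no output)
```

View pics/t_stage.png

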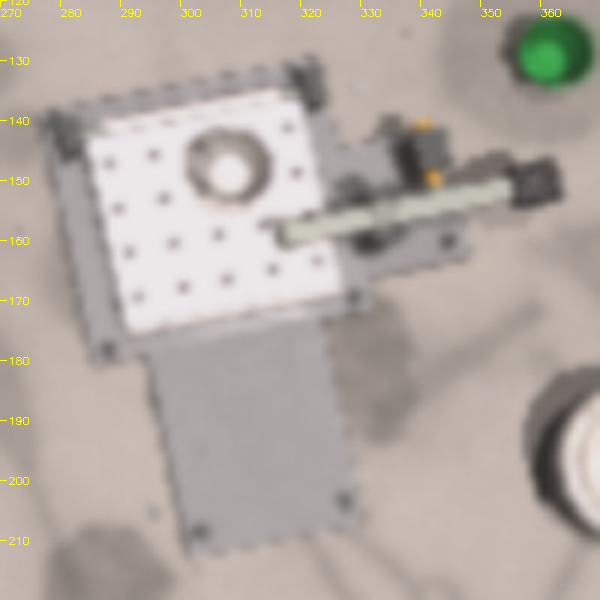

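View pics/t_wedge.png

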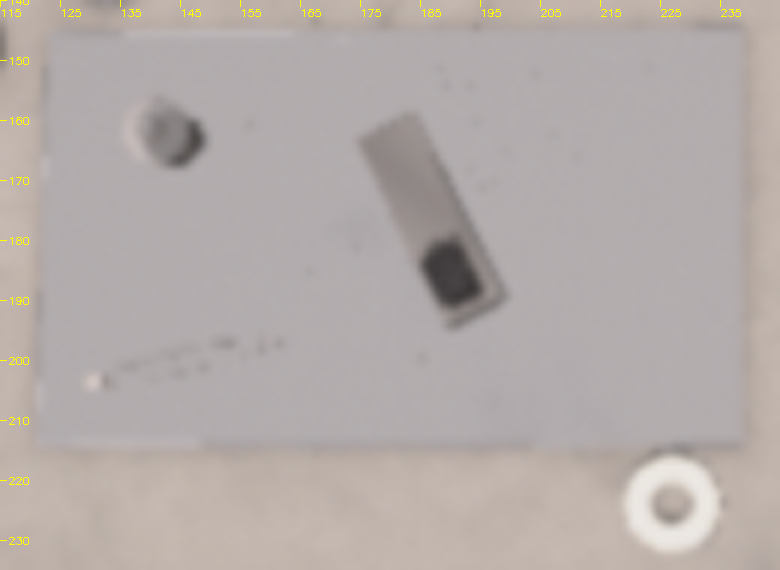

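View pics/s_stage.png

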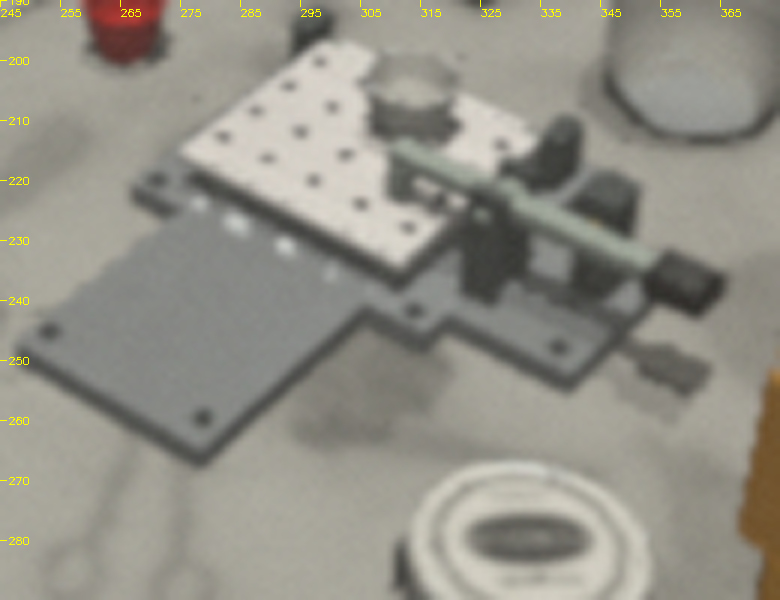

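View pics/s_wedge.png

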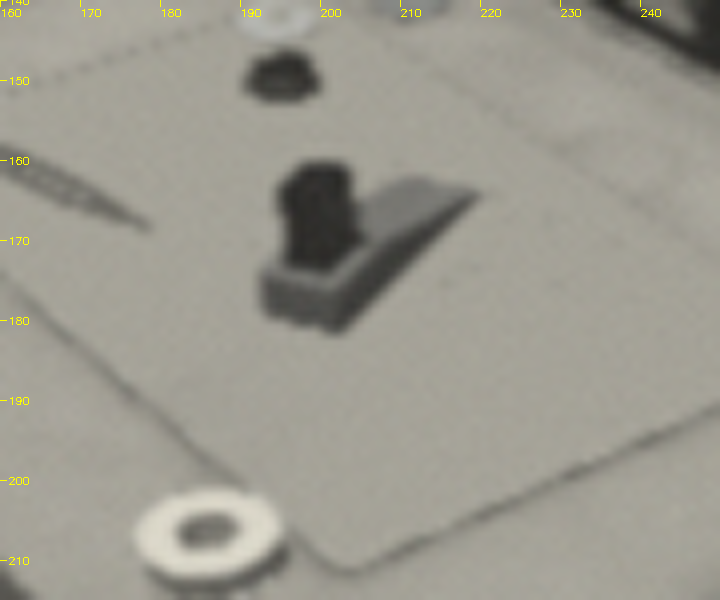

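```bash
cat > fit.py <<'E'
from h import *
from scipy.optimize import least_squares
def px(p,x0,y0,s): return (np.array(p,float)+.5)/s-.5+np.array([x0,y0])
def W(pose,P):
    a=pose[2];P=np.atleast_2d(np.array(P,float)); c,s=np.cos(a),np.sin(a)
    return np.c_[pose[0]+c*P[:,0]-s*P[:,1],pose[1]+s*P[:,0]+c*P[:,1],P[:,2]]
def fit(obs,x0):
    def r(q): return np.concatenate([(proj(n,W(q,X))[0]-uv) for n,uv,X in obs])
    s=least_squares(r,x0,loss='soft_l1'); print(np.round(s.x[:2],1),np.degrees(s.x[2]).round(2)); print(np.round(r(s.x).reshape(-1,2),1).tolist()); return s.x
E
python3 - <<'E'
from fit import *
T=lambda p:px(p,270,120,6); S=lambda p:px(p,245,190,6)
print("pad tri",tri(S((688,275)),T((537,183))), "crucible", back("top",[T((229,165))],68))
o=[("top",T((129,336)),(0,60,36)),("top",T((343,296)),(0,-60,36)),("top",T((87,140)),(112,60,36)),
("scene",S((178,150)),(0,60,36)),("scene",S((400,275)),(0,-60,36)),
("top",T((186,552)),(-125,50,14)),("top",T((360,518)),(-125,-50,14)),("scene",S((20,345)),(-125,50,14)),("scene",S((200,457)),(-125,-50,14))]
q=fit(o,[600,-150,0.2])
print("top only");qt=fit([a for a in o if a[0]=="top"],q)
print("scene only");fit([a for a in o if a[0]=="scene"],q)
np.save("stage.npy",q)
T=lambda p:px(p,115,140,6); S=lambda p:px(p,160,140,8)
o=[("top",T((360,140)),(100,18,8)),("top",T((411,112)),(100,-18,8)),("top",T((448,328)),(-20,18,4)),("top",T((505,296)),(-20,-18,6)),
("top",T((449,272)),(0,0,66)),
("scene",S((337,333)),(-20,-18,4)),("scene",S((482,192)),(100,-18,7)),("scene",S((262,315)),(-20,18,4)),("scene",S((262,270)),(-20,18,28)),("scene",S((318,180)),(0,0,66))]
w=fit(o,[520,150,0.4]); np.save("wedge.npy",w)
E
```

```text
pad tri [ 610.63557003 -272.9190619    63.75310692] crucible [[ 622.90602597 -106.36020917   68.        ]]
[ 545.6 -112.4] 9.96
[[0.3, 0.2], [0.5, -0.4], [0.2, -0.4], [-0.0, -0.3], [0.2, -2.6], [0.9, 1.2], [1.5, 0.8], [-1.3, -1.1], [0.0, -1.5]]
top only
[ 546.4 -110.5] 9.45
[[-0.4, -0.2], [-0.1, -0.5], [-0.1, -0.8], [-0.0, 0.9], [0.7, 0.8]]
scene only
[ 542.7 -116.9] 9.53
[[0.4, 0.8], [0.6, -1.1], [-1.3, 0.1], [-0.0, -0.0]]
[511.  277.3] 1106.24
[[-0.5, -0.3], [0.4, -0.6], [0.9, -0.1], [0.8, 0.2], [-0.6, 0.1], [0.3, 0.5], [-0.0, -0.3], [0.0, 0.3], [-0.7, -0.4], [-0.6, -1.2]]
```

Run:
```python
from fit import *
T=lambda p:px(p,270,120,6); S=lambda p:px(p,245,190,6)
obs=[("top",T((129,336)),(0,60,36)),("top",T((343,296)),(0,-60,36)),("top",T((87,140)),(112,60,36)),
("scene",S((178,150)),(0,60,36)),("scene",S((400,275)),(0,-60,36)),
("top",T((186,552)),(-125,50,14)),("top",T((360,518)),(-125,-50,14)),("scene",S((20,345)),(-125,50,14)),("scene",S((200,457)),(-125,-50,14))]
def r(q):
    return np.concatenate([(proj(n,W(q,[(q[3] if X[0]<0 else X[0]),X[1],X[2]]))[0]-uv) for n,uv,X in obs])
s=least_squares(r,[545,-112,.17,-125],loss='soft_l1').x
print(s,np.degrees(s[2]));print(r(s).reshape(-1,2).round(1).tolist())
np.save("stage.npy",s[:3]); q=s[:3]
def box(n,im,q,x0,x1,y0,y1,z,col):
    P=proj(n,W(q,[(x0,y0,z),(x1,y0,z),(x1,y1,z),(x0,y1,z)]))
    cv2.polylines(im,[np.int32((P+.5)*8*16)],True,col,1,shift=4)
w=np.load("wedge.npy")
for n,c in(("top",(275,125,95,95)),("scene",(245,190,100,75))):
    im=cv2.imread(f"pics/{n}0raw.png"); im=cv2.resize(im,None,fx=8,fy=8,interpolation=cv2.INTER_CUBIC)
    box(n,im,q,0,115,-60,60,36,(0,0,255)); box(n,im,q,-120,0,-50,50,14,(0,255,0)); 
    box(n,im,q,20,80,-128,-76,14,(255,255,0)); 
    for px0 in (40,50,60): box(n,im,q,px0-12,px0+12,-200,-172,66,(255,0,255))
    x,y,ww,h=c; im=im[y*8:(y+h)*8,x*8:(x+ww)*8]
    cv2.imwrite(f"pics/ov_{n}.png",cv2.resize(im,None,fx=.78,fy=.78,interpolation=cv2.INTER_AREA))
# pad in stage frame
for p in [tri(S((688,275)),T((537,183)))]+list(back("top",[T((537,183))],60)):
    d=p[:2]-q[:2]; c,s_=np.cos(q[2]),np.sin(q[2]); print("pad st",c*d[0]+s_*d[1],-s_*d[0]+c*d[1],p)
```

```text
[ 5.44483678e+02 -1.12687451e+02  1.67262802e-01 -1.21556628e+02] 9.583452639986923
[[0.3, 0.4], [0.6, 0.0], [0.5, -0.2], [-0.2, -0.2], [-0.1, -2.3], [0.6, 0.5], [1.2, 0.3], [-0.8, -1.8], [0.3, -2.1]]
pad st 38.55269030696057 -169.0086743474012 [ 610.63557003 -272.9190619    63.75310692]
pad st 38.31124528192586 -169.21600411311454 [ 610.43201165 -273.16369493   60.        ]
```

View pics/ov_top.png

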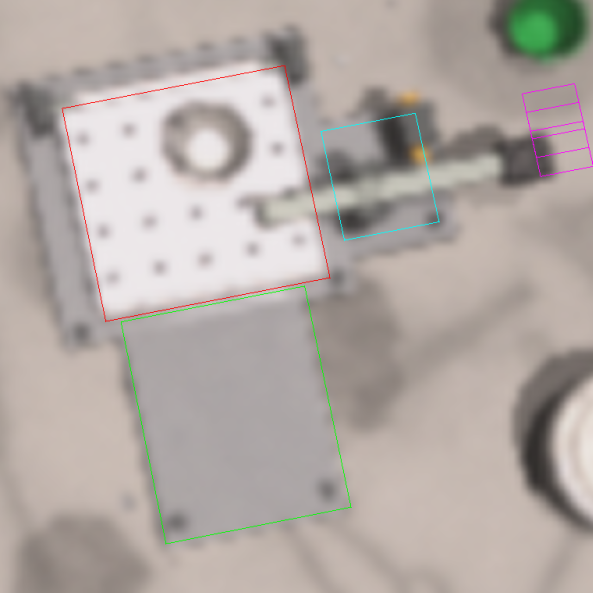

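View pics/ov_scene.png

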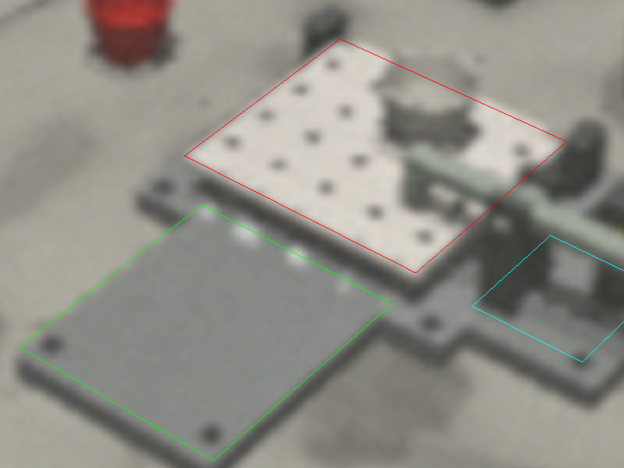

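Pad at about (610,-273,66), lever aligned with stage y, which fits the description. First I'll move above the pad with the fingers closed.

Emit:
play_rows([
  [24,-41.7,0,0.9,1],
  [24,-41.7,0,0.9,1],
  [24,-41.7,0,0.9,1],
  [24,-41.7,0,0.9,1],
  [24,-41.7,0,0.9,1],
  [24,-41.7,0,0.9,1],
  [24,-41.7,0,0.9,1],
  [24,-41.7,0,0.9,1],
  [24,-41.7,0,0.9,1],
  [24,-41.7,0,0.9,1],
  [24,-41.7,0,0.9,1],
  [24,-41.7,0,0.9,1],
  [24,-41.7,0,0.9,1],
  [24,-41.7,0,0.9,1],
  [24,-41.7,0,0.9,1],
  [24,-41.7,0,0.9,1],
  [24,-41.7,0,0.9,1],
  [24,-41.7,0,0.9,1],
  [24,-41.7,0,0.9,1],
  [26,-41.7,0,0.9,1],
], newtons=10)

```text
time_s: 2.6
ee_pos: [610.6, -274.8, 227.4]
ee_rot: [180.0, -0.0, -174.9]
force: [1.2, -0.4, -0.2]
gripper_width: 0.6
```

Emit:
play_rows([
  [0,0,-30,0,1],
  [0,0,-30,0,1],
  [0,0,-30,0,1],
  [0,0,-25,0,1],
  [0,0,-10,0,1],
  [0,0,0,0,1],
  [0,0,0,0,1],
])

```text
time_s: 3.48
ee_pos: [610.9, -273.8, 104.2]
ee_rot: [-179.9, 0.1, -174.9]
force: [-0.9, 0.5, -0.7]
gripper_width: 0.3
```

Run:
```python
from h import *
a=env.grab_frame("scene");b=env.grab_frame("top")
crop(a,290,170,90,75,8,"pics/s1.png");crop(b,290,110,90,75,8,"pics/t1.png")
```

```text
(no output)
```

View pics/s1.png

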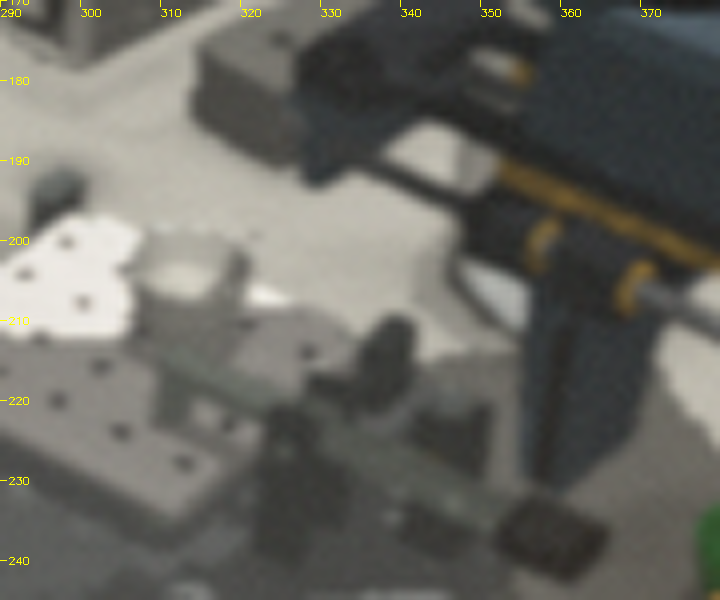

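View pics/t1.png

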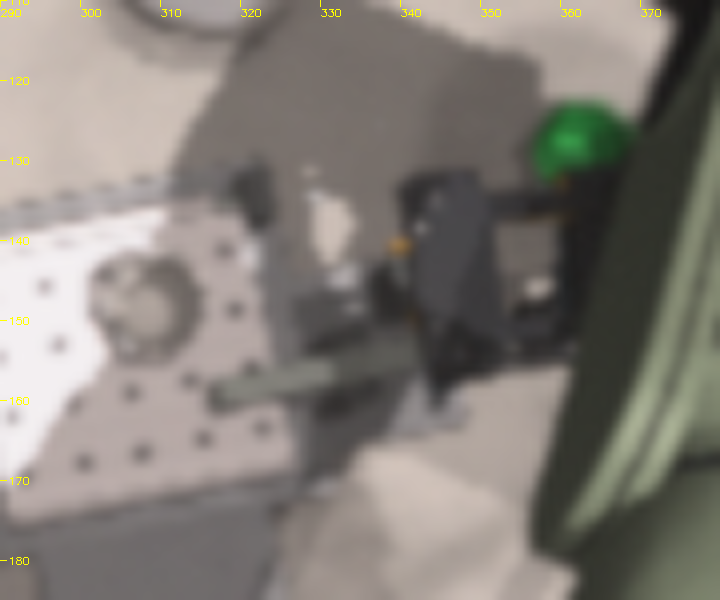

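Run:
```python
from h import *
print(proj("scene",[(611,-274,90),(611,-274,66)]), proj("top",[(611,-274,66)]))
```

```text
[[360.67852392 227.19102505]
 [359.3882279  234.95966722]] [[359.80283165 149.59486318]]
```

Emit:
play_rows([
  [0,0,-12,0,1],
  [0,0,-8,0,1],
  [0,0,-6,0,1],
  [0,0,-6,0,1],
  [0,0,-6,0,1],
  [0,0,-6,0,1],
])

```text
time_s: 4.32
ee_pos: [610.4, -273.5, 58.7]
ee_rot: [-180.0, 0.0, -174.9]
force: [-0.6, 0.3, 1.2]
gripper_width: 0.4
```

Emit:
play_rows([
  [0,0,-5,0,1],
  [0,0,-4,0,1],
  [0,0,-3,0,1],
  [0,0,-2,0,1],
  [0,0,0,0,1],
])

```text
time_s: 4.95
ee_pos: [610.3, -273.5, 45.0]
ee_rot: [-180.0, 0.0, -174.9]
force: [0.5, -0.9, 2.2]
gripper_width: 0.8
```

Emit:
play_rows([
  [0,0,-1.5,0,1],
  [0,0,0,0,1],
  [0,0,20,0,1],
  [0,0,40,0,1],
  [0,0,50,0,1],
  [-10,50,35,0,1],
  [-20,58,0,0,1],
  [-20,58,0,0,0],
])

```text
time_s: 5.95
ee_pos: [559.6, -106.1, 188.8]
ee_rot: [-180.0, 0.1, -174.9]
force: [0.4, 1.4, -0.3]
gripper_width: 7.8
```

Run:
```python
from h import *
a=env.grab_frame("scene")
crop(a,290,170,90,75,8,"pics/s2.png")
```

```text
(no output)
```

View pics/s2.png

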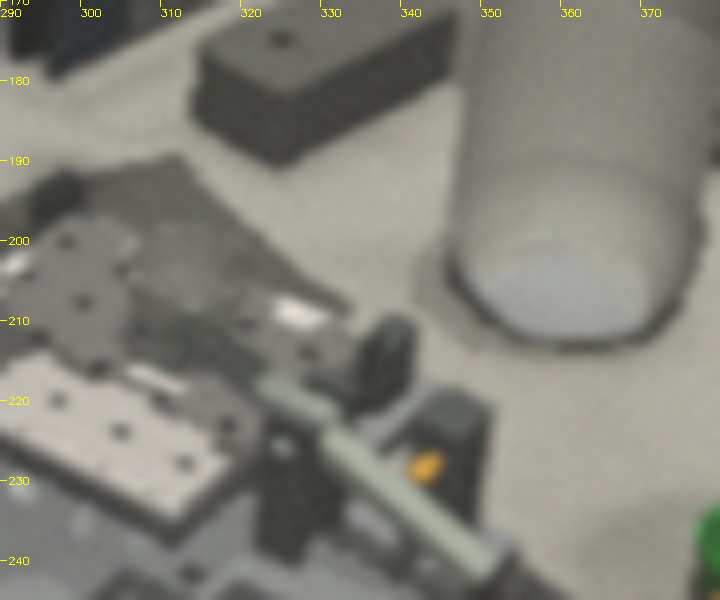

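The detent is holding: the pad stays low and the hook is raised. Next, the wedge.

Emit:
play_rows([
  [-5.5,42.7,0,2.4,0],
  [-5.5,42.7,0,2.4,0],
  [-5.5,42.7,0,2.4,0],
  [-5.5,42.7,0,2.4,0],
  [-5.5,42.7,0,2.4,0],
  [-5.5,42.7,0,2.4,0],
  [-5.5,42.7,0,2.4,0],
  [-5.5,42.7,0,2.4,0],
  [-5.5,42.7,0,2,0],
  [0,0,-40,0,0],
  [0,0,-20,0,0],
  [0,0,-8,0,0],
  [0,0,0,0,0],
  [0,0,0,0,0],
])

```text
time_s: 7.75
ee_pos: [511.4, 277.0, 121.5]
ee_rot: [180.0, 0.1, -153.7]
force: [-0.3, -0.2, 0.1]
gripper_width: 91.2
```

Run:
```python
from h import *
a=env.grab_frame("scene");b=env.grab_frame("top")
print(env.state()['ee_pos'],env.state()['ee_rot'])
crop(a,150,110,100,75,8,"pics/s3.png");crop(b,130,120,100,75,8,"pics/t3.png")
cv2.imwrite("pics/s3f.png",a[:,:,::-1])
crop(a,245,170,130,100,6,"pics/s3st.png")
print(proj("scene",[(511,277,106),(511,277,66)]), proj("top",[(511,277,66)]))
```

```text
[511.29366435 276.97727476 121.48417483] [ 1.79994220e+02  1.13235771e-01 -1.53692280e+02]
[[197.71974843 149.72652606]
 [198.79242379 160.85682412]] [[188.92773509 185.02637735]]
```

View pics/s3.png

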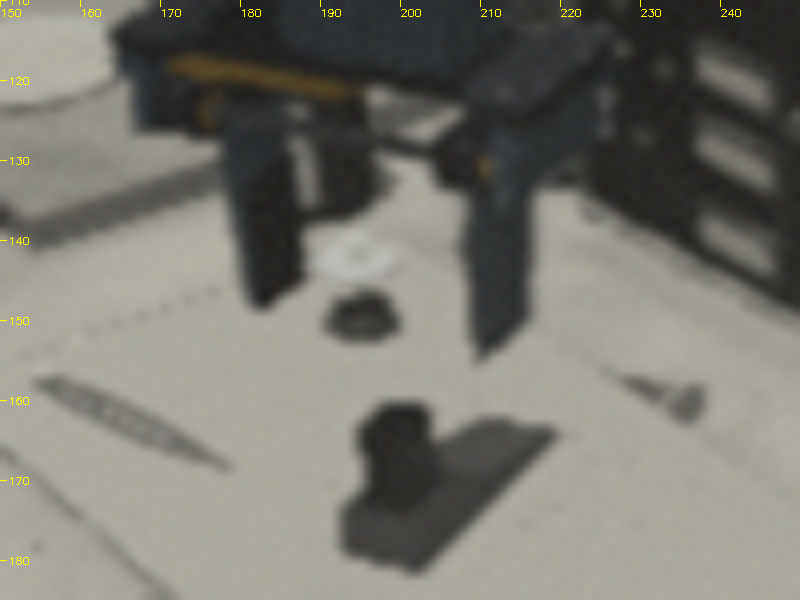

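View pics/t3.png

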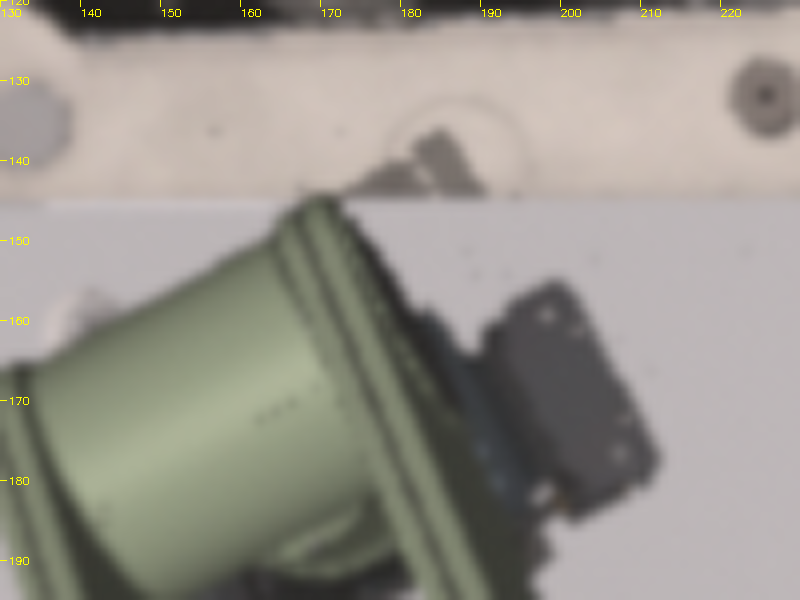

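View pics/s3st.png

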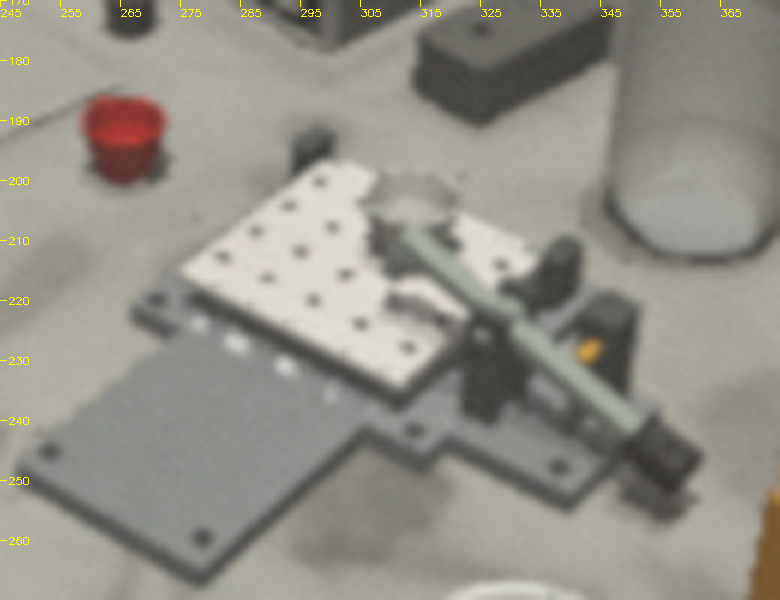

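The keeper is held and the crucible is in place; the grip top at (199,161) matches the model. Descending and gripping.

Emit:
play_rows([
  [0,0,-30,0,0],
  [0,0,-25,0,0],
  [0,0,-14,0,0],
  [0,0,-6,0,0],
  [0,0,0,0,0],
  [0,0,0,0,1],
  [0,0,0,0,1],
  [0,0,0,0,1],
  [0,0,0,0,1],
  [0,0,0,0,1],
  [0,0,0,0,1],
  [0,0,0,0,1],
], newtons=25)

```text
time_s: 9.35
ee_pos: [510.7, 276.8, 45.4]
ee_rot: [180.0, -0.0, -153.7]
force: [-0.1, 0.4, -0.8]
gripper_width: 24.2
```

Emit:
play_rows([
  [0,0,0,0,1],
  [0,0,0,0,1],
  [0,0,10,0,1],
  [0,0,25,0,1],
  [0,0,30,0,1],
  [0,0,0,0,1],
  [0,0,0,0,1],
])

```text
time_s: 10.22
ee_pos: [509.9, 276.5, 109.6]
ee_rot: [180.0, -0.1, -153.7]
force: [0.2, 0.1, -1.7]
gripper_width: 21.8
```

Run:
```python
from h import *
a=env.grab_frame("scene")
print(env.state()['ee_pos'],env.state()['gripper_width'],env.state()['force'])
crop(a,150,110,100,75,8,"pics/s4.png")
```

```text
[509.71465919 276.35369766 109.18332994] 22.07403545696327 [-0.45216374 -0.11202543 -2.90141723]
```

View pics/s4.png

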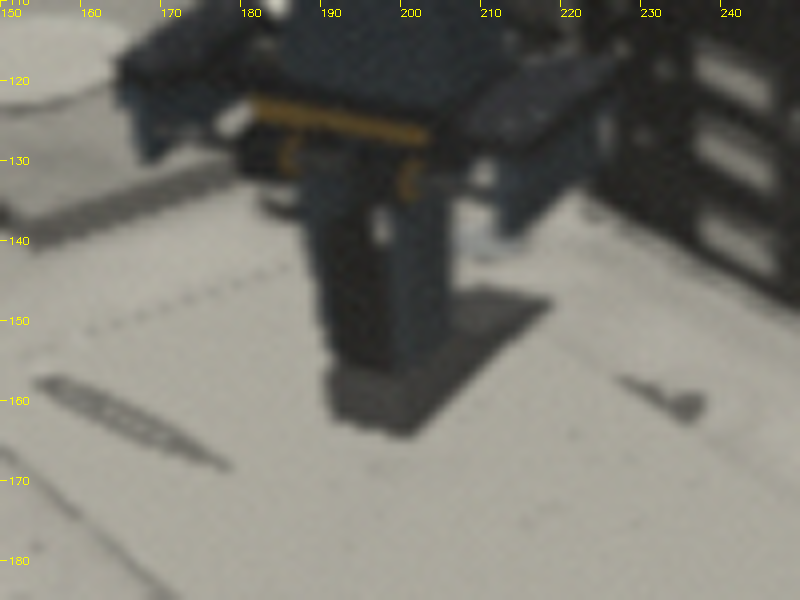

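Run:
```python
from fit import *
S=lambda p:px(p,150,110,8); z=68
o=[("scene",S((409,438)),(-20,-18,z)),("scene",S((554,303)),(100,-18,z+3)),("scene",S((335,420)),(-20,18,z)),("scene",S((487,287)),(100,18,z+4))]
w=fit(o,[510,276,0.46]); p=np.array([509.8,276.4])
d=w[:2]-p; a=w[2]; print("offset along wedge x,y",d@[np.cos(a),np.sin(a)],d@[-np.sin(a),np.cos(a)])
q=np.load("stage.npy")
for n in(-40,-5):
  print(n,W(q,[(n-100,0,0)]))
```

```text
[511.1 274.3] 25.48
[[0.1, 0.5], [0.7, -0.4], [-0.5, 0.3], [-0.3, -0.7]]
offset along wedge x,y 0.24207298956533943 -2.432955328462328
-40 [[ 406.43749607 -135.99520782    0.        ]]
-5 [[ 440.94904166 -130.16826858    0.        ]]
```

Emit:
play_rows([
  [-4,-20,0,-0.6,1],
  [-8,-42,0,-1.8,1],
  [-8,-42,0,-1.8,1],
  [-8,-42,0,-1.8,1],
  [-8,-42,0,-1.8,1],
  [-8,-42,0,-1.8,1],
  [-8,-42,0,-1.8,1],
  [-8,-42,0,-1.8,1],
  [-8,-42,0,-1.8,1],
  [-4.7,-51.6,0,-1.6,1],
  [0,0,-20,0,1],
  [0,0,-20,0,1],
  [0,0,0,0,1],
  [0,0,0,0,1],
])

```text
time_s: 12.02
ee_pos: [437.8, -131.0, 70.7]
ee_rot: [-180.0, 0.0, -170.3]
force: [0.7, 1.0, -1.5]
gripper_width: 22.1
```

```bash
python3 - <<'E'
from h import *
a=env.grab_frame("scene");b=env.grab_frame("top")
s=env.state();print(s['ee_pos'],s['ee_rot'],s['force'],s['gripper_width'])
cv2.imwrite("pics/s5raw.png",a[:,:,::-1])
crop(a,245,170,100,100,8,"pics/s5.png");crop(b,270,120,100,100,6,"pics/t5.png")
E
python3 -c "
import cv2;cv2.imwrite('pics/s5b.png',cv2.imread('pics/s5.png')[200:800])"
```

```text
[ 438.3086374  -130.88809688   71.13021213] [-1.79965208e+02  6.23231826e-02 -1.70264931e+02] [ 0.00251389  0.83513503 -2.05400844] 21.71175250517398
```

View pics/s5b.png

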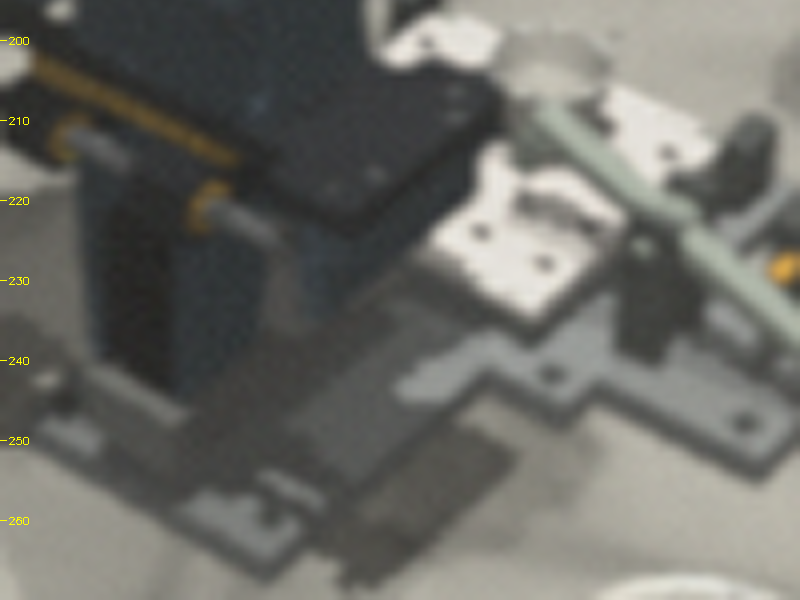

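View pics/t5.png

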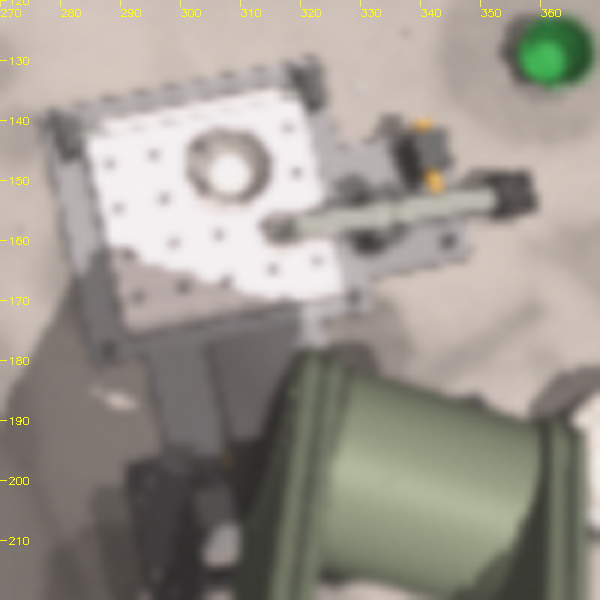

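Emit:
play_rows([
  [0,0,-6,0,1],
  [0,0,-4,0,1],
  [0,0,-2.5,0,1],
  [0,0,0,0,1],
  [0,0,0,0,1],
])

```text
time_s: 12.75
ee_pos: [438.1, -130.8, 58.0]
ee_rot: [180.0, 0.0, -170.3]
force: [0.0, -0.5, -1.8]
gripper_width: 21.7
```

Emit:
play_rows([
  [0,0,-1,0,1],
  [0,0,0,0,1],
  [0,0,0,0,1],
])

```text
time_s: 13.12
ee_pos: [438.0, -130.8, 57.0]
ee_rot: [180.0, 0.0, -170.3]
force: [-0.4, 0.8, -2.3]
gripper_width: 21.8
```

Emit:
play_rows([
  [0,0,-1,0,1],
  [0,0,0,0,1],
  [0,0,0,0,1],
])

```text
time_s: 13.5
ee_pos: [438.0, -130.8, 56.0]
ee_rot: [180.0, -0.0, -170.3]
force: [0.2, -0.1, -1.4]
gripper_width: 22.1
```

Emit:
play_rows([
  [0,0,-0.7,0,1],
  [0,0,0,0,1],
  [0,0,0,0,1],
])

```text
time_s: 13.88
ee_pos: [438.1, -130.8, 55.4]
ee_rot: [-180.0, 0.0, -170.3]
force: [0.1, 1.1, -0.1]
gripper_width: 22.0
```

Emit:
play_rows([
  [0,0,-0.7,0,1],
  [0,0,0,0,1],
  [0,0,0,0,1],
])

```text
time_s: 14.25
ee_pos: [438.1, -130.8, 55.4]
ee_rot: [-180.0, 0.0, -170.3]
force: [-2.3, 1.4, 6.8]
gripper_width: 21.8
```

Emit:
play_rows([
  [0,0,-0.7,0,1],
  [0,0,0,0,1],
  [0,0,0,0,1],
])

```text
time_s: 14.62
ee_pos: [438.1, -130.8, 55.4]
ee_rot: [-180.0, 0.0, -170.3]
force: [-3.1, 1.3, 14.1]
gripper_width: 21.9
```

Seated on the apron at the predicted height of 55.4. I'll ease the downward push and slide in along the stage's x.

Emit:
play_rows([
  [0,0,0.8,0,1],
  [2,0.3,0,0,1],
  [4.9,0.8,0,0,1],
  [4.9,0.8,0,0,1],
  [4.9,0.8,0,0,1],
  [4.9,0.9,0,0,1],
  [4.9,0.8,0,0,1],
  [3,0.5,0,0,1],
  [0,0,0,0,1],
  [0,0,0,0,1],
])

```text
time_s: 15.88
ee_pos: [467.7, -126.0, 55.4]
ee_rot: [-180.0, 0.0, -170.3]
force: [-1.6, -1.0, 7.7]
gripper_width: 22.2
```

Run:
```python
from h import *
a=env.grab_frame("scene");b=env.grab_frame("top")
s=env.state();print(s['ee_pos'],s['ee_rot'],s['force'],s['gripper_width'])
cv2.imwrite("pics/s6raw.png",a[:,:,::-1]);cv2.imwrite("pics/t6raw.png",b[:,:,::-1])
crop(a,250,195,100,75,8,"pics/s6.png");crop(b,270,120,100,75,8,"pics/t6.png")
```

```text
[ 467.63178756 -126.04208553   55.38109039] [-1.79978479e+02  2.00841200e-02 -1.70266067e+02] [-1.93588127  0.24141689  7.41201417] 21.699560485298147
```

View pics/s6.png

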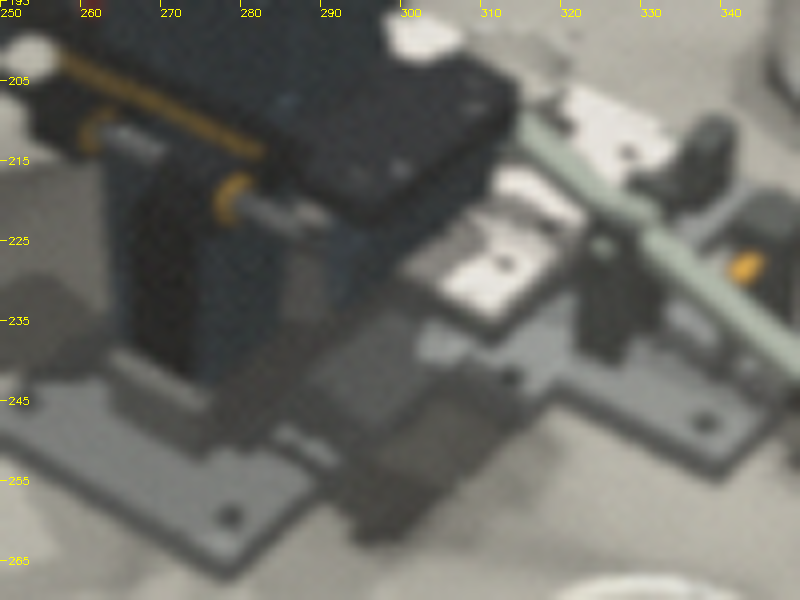

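View pics/t6.png

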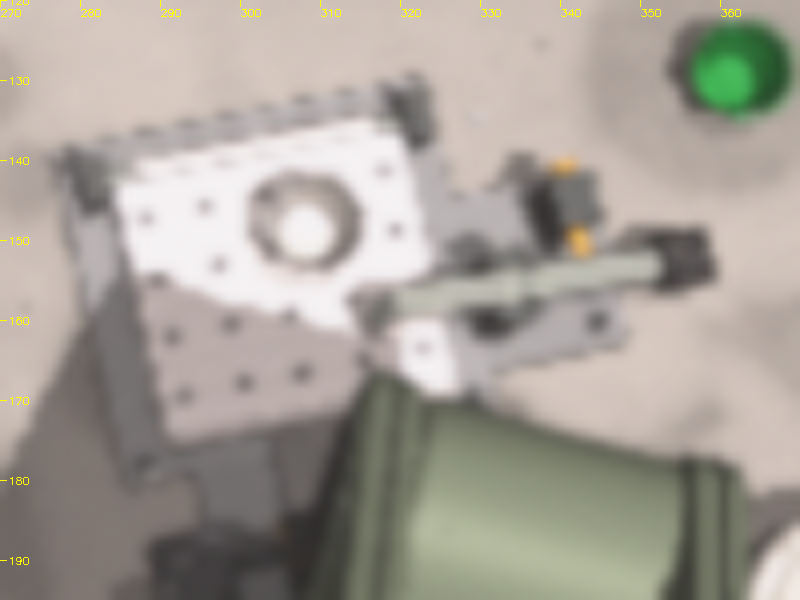

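Emit:
play_rows([
  [3.9,0.7,0,0,1],
  [3.9,0.7,0,0,1],
  [0,0,0,0,1],
  [0,0,0,0,1],
])

```text
time_s: 16.48
ee_pos: [475.6, -124.6, 55.4]
ee_rot: [-180.0, 0.0, -170.3]
force: [-1.3, 0.1, 8.0]
gripper_width: 21.7
```

Emit:
play_rows([
  [3.9,0.7,0,0,1],
  [0,0,0,0,1],
  [0,0,0,0,1],
])

```text
time_s: 16.85
ee_pos: [479.5, -123.9, 55.4]
ee_rot: [-180.0, 0.0, -170.3]
force: [-1.1, 0.6, 8.6]
gripper_width: 22.0
```

Emit:
play_rows([
  [3.9,0.7,0,0,1],
  [0,0,0,0,1],
  [0,0,0,0,1],
])

```text
time_s: 17.23
ee_pos: [483.3, -123.2, 55.4]
ee_rot: [-180.0, 0.0, -170.3]
force: [-1.2, 0.2, 6.9]
gripper_width: 21.9
```

Emit:
play_rows([
  [3.9,0.7,0,0,1],
  [0,0,0,0,1],
  [0,0,0,0,1],
])

```text
time_s: 17.6
ee_pos: [485.2, -122.7, 55.4]
ee_rot: [180.0, -0.2, -170.2]
force: [-6.2, -1.5, 10.7]
gripper_width: 21.8
```

Contact at TCP x≈484 (predicted 482.4). I'll continue in small steps.

Emit:
play_rows([
  [3,0.5,0,0,1],
  [0,0,0,0,1],
  [0,0,0,0,1],
])

```text
time_s: 17.98
ee_pos: [487.5, -122.1, 55.4]
ee_rot: [180.0, -0.3, -170.2]
force: [-8.6, -0.8, 12.5]
gripper_width: 21.9
```

Emit:
play_rows([
  [3,0.5,0,0,1],
  [0,0,0,0,1],
  [0,0,0,0,1],
])

```text
time_s: 18.35
ee_pos: [490.5, -121.5, 55.3]
ee_rot: [180.0, -0.3, -170.2]
force: [-8.5, -2.1, 12.4]
gripper_width: 22.0
```

Run:
```python
from h import *
a=env.grab_frame("scene")
s=env.state();print(s['ee_pos'],s['ee_rot'],s['force'],s['gripper_width'])
cv2.imwrite("pics/s7raw.png",a[:,:,::-1])
crop(a,250,195,100,75,8,"pics/s7.png")
```

```text
[ 490.48159364 -121.53650455   55.3496887 ] [ 179.96210305   -0.28239585 -170.23121101] [-8.33103599 -1.17177741 12.22707449] 21.573327395001975
```

View pics/s7.png

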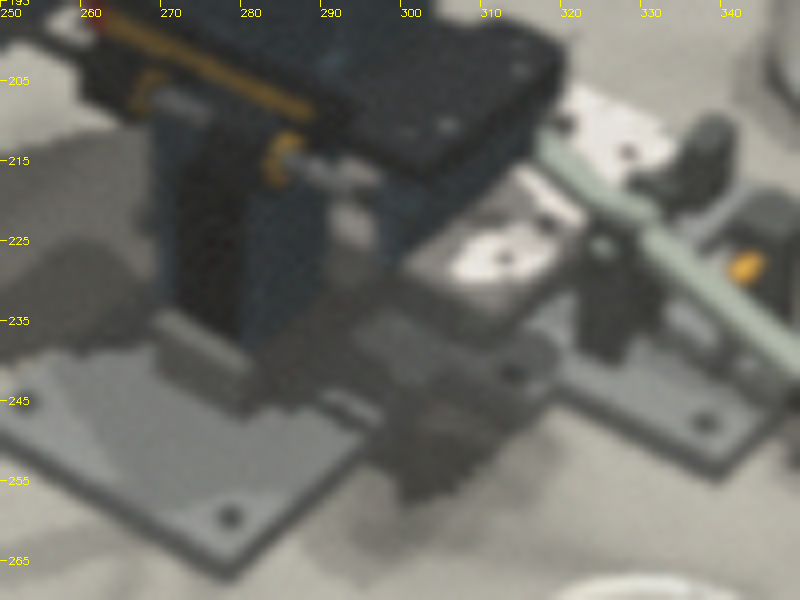

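Emit:
play_rows([
  [3,0.5,0,0,1],
  [3,0.5,0,0,1],
  [0,0,0,0,1],
])

```text
time_s: 18.77
ee_pos: [496.6, -120.5, 55.4]
ee_rot: [180.0, -0.3, -170.2]
force: [-8.4, -1.5, 12.1]
gripper_width: 22.1
```

Emit:
play_rows([
  [3,0.5,0,0,1],
  [3,0.5,0,0,1],
  [0,0,0,0,1],
  [0,0,0,0,1],
])

```text
time_s: 19.27
ee_pos: [502.6, -119.5, 55.4]
ee_rot: [180.0, -0.3, -170.2]
force: [-8.3, -1.2, 12.6]
gripper_width: 21.9
```

Run:
```python
from h import *
a=env.grab_frame("scene");b=env.grab_frame("top")
s=env.state();print(s['time_s'],s['ee_pos'],s['ee_rot'],s['force'],s['gripper_width'],s['qvel'].round(2))
cv2.imwrite("pics/s8raw.png",a[:,:,::-1]);cv2.imwrite("pics/t8raw.png",b[:,:,::-1])
crop(a,285,190,75,60,10,"pics/s8.png");crop(cv2.imread("pics/s3f.png")[:,:,::-1],285,190,75,60,10,"pics/s3c.png");crop(b,270,120,100,75,8,"pics/t8.png")
```

```text
19.375 [ 502.58873561 -119.52804744   55.34688555] [ 179.96163798   -0.27469548 -170.23296868] [-8.48995001 -1.62746208 11.63311068] 21.583008212530494 [ 0.03 -0.01 -0.03  0.01 -0.02  0.01]
```

View pics/s8.png

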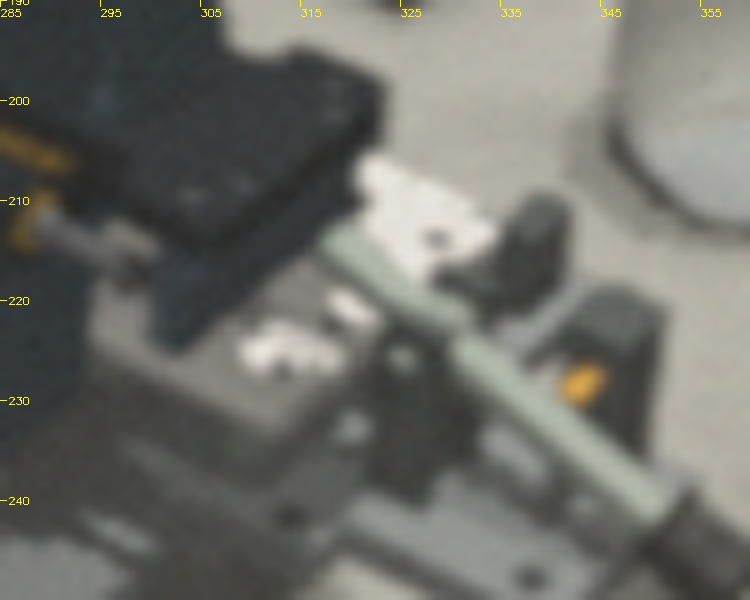

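View pics/s3c.png

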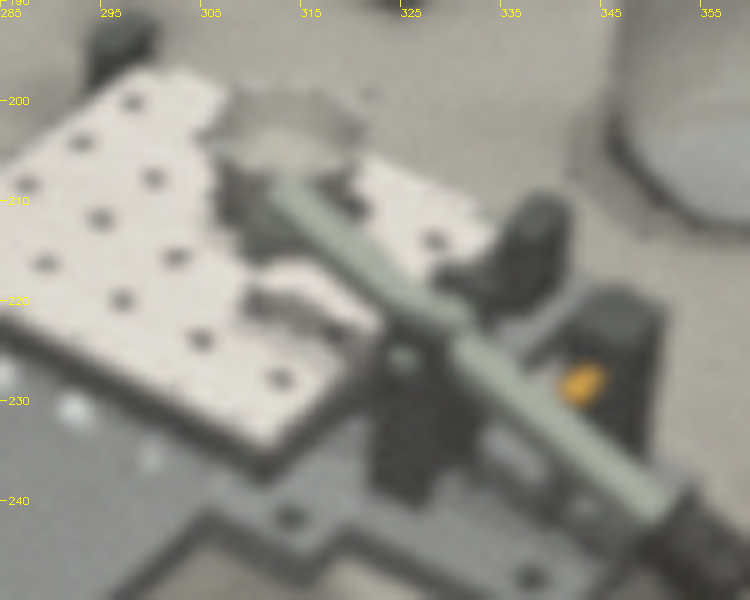

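View pics/t8.png

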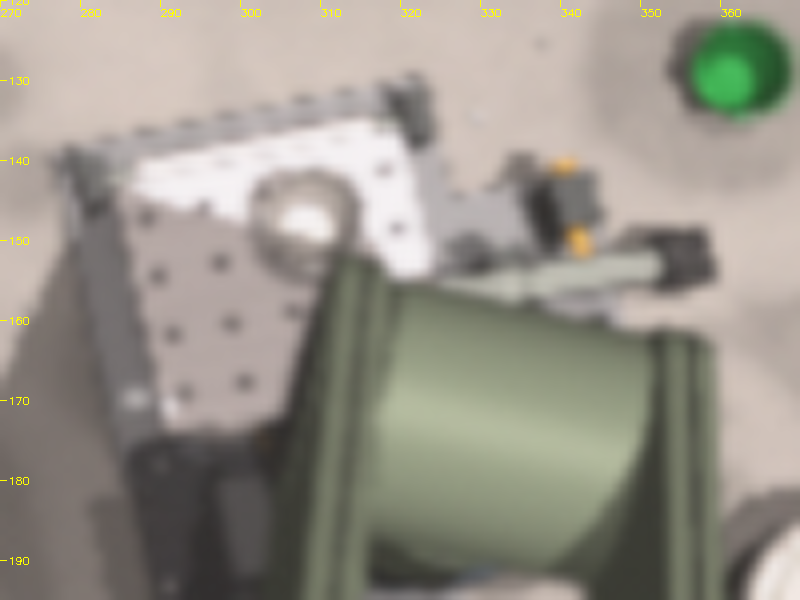

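Emit:
play_rows([
  [0,0,0,0,1],
  [0,0,0,0,1],
  [0,0,0,0,1],
  [0,0,0,0,1],
])

```text
time_s: 19.88
ee_pos: [502.6, -119.5, 55.4]
ee_rot: [180.0, -0.3, -170.2]
force: [-8.2, -1.7, 12.9]
gripper_width: 22.2
```

Run:
```python
from h import *
# vertical shift of plate corner patch, scene, before vs after
a=cv2.imread("pics/s3f.png",0);g=env.grab_frame("scene");b=cv2.cvtColor(g,cv2.COLOR_RGB2GRAY)
for n,im in(("before",a),("after",b)):
    for c in (308,312,315,318):
        col=im[222:245,c-1:c+2].mean(1); d=np.diff(col); print(n,c,222+np.argmin(d),d.min().round(),end=' | ')
    print()
s=env.state();print(s['ee_pos'],s['force'],s['gripper_width'])
print(env.job_done())
```

```text
before 308 232 -44.0 | before 312 233 -37.0 | before 315 230 -39.0 | before 318 228 -26.0 | 
after 308 230 -20.0 | after 312 225 -43.0 | after 315 226 -33.0 | after 318 226 -35.0 | 
[ 502.57961851 -119.54078251   55.36904003] [-7.79718069 -0.95791884 11.65442405] 21.809515414667853
the job is handed in; nothing more can be done
None
```

I pressed the keeper into its detent, slid the gripped wedge under the plate's lip, and handed the job in at about 20 s with the wedge still held. The hand-in reports no verdict.

- **Keeper:** The pictures after the press, and again near the end, show the pad staying low and the hook raised.
- **Wedge seating:** It touched down on the apron at the height I had predicted (TCP 55.4 mm). It was still flat at the end (tool tilt 0.3°), pressed down with about 12 N.
- **Lift:** The wedge met the lip at TCP x ≈ 484 mm, against a predicted 482.4, and I pushed it about 18.5 mm further, which gives about 4.6 mm of lift. The shift of a hole and the plate corner in the scene picture gives 4.5–5 mm. The push force held steady at about 8 N.
- **Crucible:** It still stood in its place in the last top picture.
- **Bystanders:** I did not measure them again at the end. The moves stayed clear of them.

My last edge-shift check was inconclusive: shadows from the hand moved the plate's edge line in some columns. The lift figure therefore rests on the distance pushed and the hole and corner shift.

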